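# Hold a spread circlip at the spindle groove

### The arm

A 7-joint arm with a two-finger parallel gripper is mounted at the origin on the work surface. World frame = base frame: x ahead of the robot, y to its left, z up, the work surface at z = 0. Lengths are in mm, angles in rad, forces in N, time in s.
With the tool pointing down it reaches from about 400 to 875 mm from the base axis. Payload 19.3 kg.
Tool frame: the origin (TCP) lies on the centre line of the jaws, within the pads' length; the fingertips stand 8 mm ahead of it and the grasp point (between the pads) lies 11 mm behind it (bot.tip_extent is the distance from the TCP to the fingertips, in mm); z points along the fingers, y is the line along which they close (so a half turn about z gives the same grasp; the last joint's range is limited). The gripper opens to 85 mm and grips with 20 to 120 N. Pads are 22 mm wide; open, the fingers measure 114 mm over their backs; the gripper's body (76 mm by 85 mm) begins 54 mm behind the grasp point. The pads swing forward as they close: fully open they stand 13 mm farther back than shut.
Start: joints at [-1.303, 0.521, -0.036, 1.599, 0.021, 1.021, -0.113], TCP at [207.151, 589.664, 239.291] pointing down, gripper open.
Joint ranges: [-2.91, 2.91], [-0.3, 2.13], [-1.5, 1.42], [0.17, 2.43], [-1.26, 4.41], [0.16, 1.93], [-2.52, 2.52]. Speed limits (rad/s): [1.89, 1.89, 2.39, 2.39, 3.01, 3.01, 3.01].

### API

Orientations are given as a rotation vector (axis times angle).
In Python, from workcell import bot, imaging gives the robot as it stands.
- The arm moves only by the tool play_rows, never from a script. Its arguments are lists of equal length, an entry for each row: "dp": the shift along the tool's x, y, z in units of 60 mm (1.0 is 60 mm), a list of three; "dr": the turn, a rotation vector about the tool's x, y, z in units of 8 degrees (1.0 is 8 degrees), a list of three; "hand": the gripper command: -1 is shut, 1 is fully open, values between are in proportion. In form: {"dp": [[x, y, z], ...], "dr": [[wx, wy, wz], ...], "hand": [hand, ...]}. A call has 1 to 8 rows; each row shifts and turns the commanded pose from where the row before left it, along the tool's axes as they then stand; what a row does not reach is not made up. A row lasts 1/8 s, in which the tool goes at most 62.5 mm and 10.7 degrees, less where a joint would pass 70% of its speed; a pose out of reach is approached as far as the arm can. A call is refused whole if a number of a shift passes 1 or a number of a turn 1, either way. A call with a gripper value outside its range is refused whole. The fingers move at their own pace and stop on an object; the grip force is fixed at half the most. Time passes only in rows, so rows that do not move let the fingers close. It gives the time, the measured TCP pose, the force, the opening and the grip force at its end, in the units of the state.
- bot.observe(): the state, without advancing time (a new reading comes with each control period).
- imaging.snapshot(name): name is "side" or "top" or "wrist"; returns the picture (420x560x3 uint8, red, green, blue); there is no depth.
- imaging.get_calibration(name): a dict with "fx", "fy", "cx", "cy" (pixels), "world_from_camera" (4x4, takes a point from camera to world coordinates). Camera axes: x right, y down, z forward; pixel columns grow to the right and rows downward; lengths in mm; the calibration is good to about 2 mm. A picture is of the moment at which its call begins: read the wrist's pose just before it. get_calibration takes no time and is no camera call; for the wrist camera it gives the pose at the moment of the call.
- bot.job_done(): hands the job in; it is judged then, once.
The state is a dict: "time_s": time; "joint_positions": joint angles; "qvel": joint speeds; "joint_efforts": joint torques, N m; "eef_pos": TCP position; "ee_rot": TCP orientation; "ft_force": force on the tool from outside, world axes, zero at the start; "torque": the same for the moment, N m; "grip_width": finger opening in mm; "gripper_force": force on a finger pad.
Only numpy, scipy, OpenCV 4.12 (cv2) and the standard library are available. Lean on these libraries where they do the work, as an engineer would, in place of code of your own. Each camera call takes 0.05 s, during which the arm holds its last target. There are 200 camera calls.

### The job

At the tool shop's service counter, slide the steel spacer sleeve and then the red pulley (silver boss up) over the upright spindle stub in the blue nest, so that each sits flat and is let go. Then lift the red-handled circlip pliers off their stand, squeeze the handles fully so that the circlip on the tips is spread, and pass it down over the stub without forcing it. Finish while still holding the pliers upright and squeezed, with the spread circlip level with the groove just above the boss, centred around the stub and hovering clear of the pulley; leave the spray can, red carton, bearing and screwdriver alone.

Things in the scene. Friction and masses are not known exactly. Their poses are not given: they have to be found in the camera images.
- nest: Fixed nest: blue block 110 x 110 x 20 mm, with four brass pins (diameter 10, 30 mm tall) at +-26.5 mm along its x and y from the centre, and in the middle a steel spindle stub (diameter 22 mm), its end 77 mm above the counter, chamfer 3 mm. Origin: centre of the underside; z up; x, y along the block's sides: fingers closing along x or y stand between the pins.
- seat (a point): The point on the stub's axis at the top face of the nest's block, 20 mm above the counter: where the underside of the spacer goes. The pulley's underside goes 18 mm above it.
- groove (a point): The point on the stub's axis at mid-height of its dark groove, 66 mm above the counter. The groove is 8 mm wide and 19 mm in diameter; its lower edge is flush with the top of the seated pulley's boss, and the stub goes on 11 mm above this point.
- spacer: Loose plain steel sleeve, outer diameter 40 mm, bore 25 mm, 18 mm tall, about 90 g, standing on the counter. Origin: centre of its underside; z up along its axis.
- pulley: Loose red disc, diameter 58 mm and 10 mm thick, with a silver boss of diameter 34 mm rising 14 mm above it (24 mm tall in all), bore 25 mm right through, about 160 g, boss up on the counter. Origin: centre of its underside; z up along its axis.
- stand: Fixed black stand on a dark plate 70 x 110 x 10 mm: two posts 64 mm apart along its y axis, 76 mm tall, with 9 mm ears on top fore and aft that hold the crossbar of the pliers. The pliers lift straight up out of it. Origin: centre of its underside; z up.
- pliers: Upright circlip pliers, 170 g, circlip fixed on the tips (bottom). Origin: the pivot, mid of a crossbar 80 (y) x 16 (x) x 8 mm resting on the posts. z up to the handle ends; the handles are squeezed along y; x points from the pliers to the side where the circlip lies. Flat red handles, 20 mm wide in x, from 22 to 80 mm above the origin; circlip level, 55 mm below it.
- grip (a point): The point midway between the handles, 55 mm above the pivot, where to take them: 53 mm over their outer faces when free, 38 mm when fully squeezed (faces then upright and parallel). Spring-loaded: about 6 N on each handle starts to move them and 12 N squeezes them fully, to a stop.
- ring_center (a point): Centre of the brass circlip, fixed in the pliers' frame: 19 mm along their x from the pivot and 55 mm below it, at mid-thickness. Circlip 3 mm thick, about 34 mm across. Free, its two teeth stand 9.7 mm from this centre and do not pass the stub; fully spread, all of it is at least 13 mm from it. Jaws and tips stay more than 15 mm from it.
- handle_right (a joint): Squeeze of the pliers' handles (both move alike): 0 free, circlip closed; 0.14 rad fully squeezed to the stop, circlip fully spread.
- spray_can: Bystander: yellow-banded spray can, diameter 52 mm, 130 mm tall. Origin: centre of the underside.
- carton: Bystander: red carton 70 x 100 x 45 mm with a white band. Origin: centre of the underside.
- bearing: Bystander: steel ball bearing ring, diameter 52 mm, 15 mm thick, lying flat. Origin: centre of the underside.
- screwdriver: Bystander: screwdriver with a yellow handle, lying on the counter. Its x axis runs along it.
Things that resemble listed ones, but are neither listed nor needed, are in the scene too. What is shaped like the spacer but orange is not meant. Several things have the shape of the nest; the one meant has the colours described above.

How it is judged (in metres and radians):
On the way, in this order (a step that is already met when the one before it is completed fails the run):
1. the spacer sits flat on the nest around the stub, let go (horizontal distance between spacer and seat below 0.003 m and z of spacer in the frame of seat between -0.0025 and 0.0025 m and angle between spacer's own z axis and vertical below 0.06 rad and contact force between the fingers and spacer below 0.2 N and linear speed of spacer below 0.02 m/s), for 0.2 s.
2. the pulley sits flat on the spacer around the stub, let go (horizontal distance between each of pulley, spacer and seat below 0.003 m and z of pulley in the frame of seat between 0.0155 and 0.0205 m and angle between each of pulley, spacer's own z axis and vertical below 0.06 rad and z of spacer in the frame of seat between -0.0025 and 0.0025 m and contact force between the fingers and pulley below 0.2 N and linear speed of pulley below 0.02 m/s), for 0.2 s.
3. the circlip, spread by the squeezed pliers, is above the end of the stub (value of joint handle_right above 0.11 rad and horizontal distance between ring_center and groove below 0.008 m and z of ring_center in the frame of groove above 0.012 m and contact force between the fingers and pliers above 2 N), for 0.05 s.
At the end, for the whole second after the job is handed in: Spacer and pulley seated untouched (3 mm sideways, 2.5 mm in height, 0.06 rad); pliers held at rest, upright within 0.1 rad, squeezed past 0.11 rad; circlip centre within 2.5 mm of the stub axis and 3 mm of groove mid-height, pressing under 1 N on the pulley, 2.5 N on the nest; clear of the stand (horizontal distance between each of spacer, pulley and seat below 0.003 m and z of spacer in the frame of seat between -0.0025 and 0.0025 m and angle between each of spacer, pulley's own z axis and vertical below 0.06 rad and z of pulley in the frame of seat between 0.0155 and 0.0205 m and z of ring_center in the frame of groove between -0.003 and 0.003 m and horizontal distance between ring_center and groove below 0.0025 m and angle between pliers's own z axis and vertical below 0.1 rad and value of joint handle_right above 0.11 rad and contact force between the fingers and pliers above 2 N and contact force between pliers and pulley below 1 N and contact force between pliers and nest below 2.5 N and contact force between pliers and stand below 0.2 N and linear speed of pliers below 0.02 m/s and contact force between each of the arm, the fingers and pulley below 0.2 N and contact force between the fingers and spacer below 0.2 N); the arm keeps its last pose, push and grip.
It fails at once if the circlip or the pliers are forced against the stub, nest or pulley (over 30 N) (contact force between pliers and nest above 30 N or contact force between pliers and pulley above 30 N).
It fails at once if the spray can is disturbed (moved over 20 mm) (distance of spray_can from where it was at the start of the episode above 0.02 m).
It fails at once if the carton is disturbed (moved over 20 mm) (distance of carton from where it was at the start of the episode above 0.02 m).
It fails at once if the bearing is disturbed (moved over 20 mm) (distance of bearing from where it was at the start of the episode above 0.02 m).
It fails at once if the screwdriver is disturbed (moved over 20 mm) (distance of screwdriver from where it was at the start of the episode above 0.02 m).
It also fails if it takes over 58 s, if anything falls off the work surface, if the arm or the gripper's body presses on something with over 40 N, if the wrist force passes 120 N, or if a joint passes its speed limit or range.

## Working session

There is one attempt and no reset: what is moved stays moved. The work goes in short steps, Python scripts to look and compute and a tool call to move; the robot and the scene stay as the last step left them, time stands still between calls to the robot, and variables do not carry over. Pictures are saved under pics/ and viewed, at most 10 in all, crops included, and the job is handed in when it is done.

Besides the shell and the picture viewer there is one more tool, called after "Request:" as a command line: name --argument value ..., lists and objects as JSON in quotes. play_rows: Moves the arm, as the interface text tells. Its arguments: {"type":"object","properties":{"dp":{"type":"array","items":{"type":"array","items":{"type":"number"}}},"dr":{"type":"array","items":{"type":"array","items":{"type":"number"}}},"hand":{"type":"array","items":{"type":"number"}}},"required":["dp","dr","hand"]}

```bash
mkdir -p pics; ls
python3 - <<'E'
from workcell import bot, imaging
import cv2, numpy as np
for n in ("top","side"):
    im=imaging.snapshot(n); cv2.imwrite(f"pics/{n}0.png",im[:,:,::-1])
    c=imaging.get_calibration(n); print(n,c["fx"],c["cx"],c["cy"]); print(np.round(c["world_from_camera"],3).tolist())
s=bot.observe(); print(s["time_s"],s["eef_pos"],s["ee_rot"],s["grip_width"],s["ft_force"])
E
```

```text
pics
top 385.7750881785083 277.58990031590787 204.7482878328632
[[-0.007, -0.99, 0.139, 447.529], [-0.999, 0.012, 0.036, 2.053], [-0.037, -0.139, -0.99, 944.685], [0.0, 0.0, 0.0, 1.0]]
side 423.3793805306215 281.3733130561604 215.422280096099
[[0.965, -0.157, 0.212, 392.176], [-0.264, -0.572, 0.777, -670.974], [-0.0, -0.805, -0.593, 624.332], [0.0, 0.0, 0.0, 1.0]]
0.1 [207.06285641 589.3744827  238.74505841] [-5.28117632e-01 -3.09675413e+00  1.75069696e-03] 85.53780282323001 [-0.19394675 -0.332282   -0.44486042]
```

View pics/top0.png

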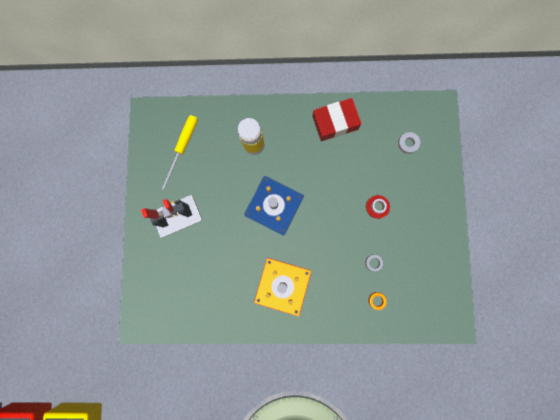

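View pics/side0.png

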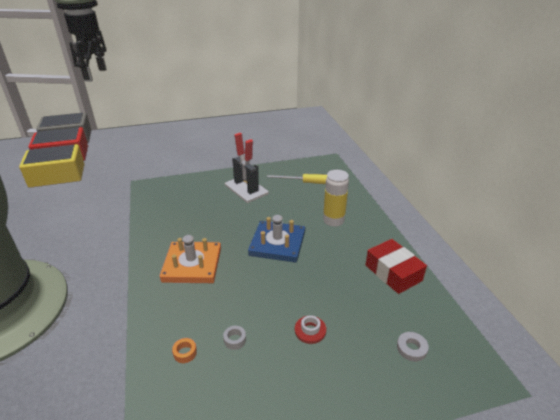

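The top view shows two nest shapes: blue at (274,204) and yellow/orange at (283,287). The blue one, with a steel stub, fits. There are three sleeve or ring shapes: steel at (374,263), which is the spacer, an orange one at (377,301), which is the decoy, and the larger bearing ring at (410,142). The pulley is at (378,206) and the stand with pliers at (172,213). The side view agrees: blue nest (277,240), spacer (235,337), pulley (310,328), stand (246,180).

```bash
cat > h.py <<'E'
import numpy as np, cv2
from scipy.spatial.transform import Rotation as R
from workcell import bot, imaging
def snap(n,f=None):
    c=imaging.get_calibration(n); im=imaging.snapshot(n)
    if f: cv2.imwrite("pics/"+f,im[:,:,::-1])
    return im,c
def ray(c,uv):
    T=np.array(c["world_from_camera"]); d=T[:3,:3]@[(uv[0]-c["cx"])/c["fx"],(uv[1]-c["cy"])/c["fy"],1]
    return T[:3,3],d/np.linalg.norm(d)
def onz(c,uv,z):
    o,d=ray(c,uv); return o+d*(z-o[2])/d[2]
def proj(c,p):
    T=np.array(c["world_from_camera"]); q=T[:3,:3].T@(np.array(p,float)-T[:3,3])
    return np.array([c["fx"]*q[0]/q[2]+c["cx"],c["fy"]*q[1]/q[2]+c["cy"]])
def cross(c1,u1,c2,u2):
    o1,d1=ray(c1,u1);o2,d2=ray(c2,u2)
    t=np.linalg.lstsq(np.c_[d1,-d2],o2-o1,rcond=None)[0]
    a,b=o1+t[0]*d1,o2+t[1]*d2
    return (a+b)/2,np.linalg.norm(a-b)
def tool():
    s=bot.observe(); return np.array(s["eef_pos"]),R.from_rotvec(s["ee_rot"])
def goto(p,yaw_y):
    "shift in tool axes (60mm units) and yaw (8deg units) to put TCP at p, tool y along yaw_y (rad, mod pi), pointing down"
    e,r=tool(); y=r.as_matrix()[:,1]; cur=np.arctan2(y[1],y[0])
    d=(yaw_y-cur+np.pi/2)%np.pi-np.pi/2
    yy=np.array([np.cos(cur+d),np.sin(cur+d),0]); z=np.array([0,0,-1.]); M=np.c_[np.cross(yy,z),yy,z]
    rv=(r.inv()*R.from_matrix(M)).as_rotvec()
    v=np.array(p)-e
    print("dp(before turn)",np.round(r.inv().apply(v)/60,3),"dp(after turn)",np.round(M.T@v/60,3),"dr",np.round(np.degrees(rv)/8,3))
E
python3 - <<'E'
from h import *
im,c=snap("top"); im2,c2=snap("side")
for n,uv,z in [("nest",(274,206),20),("spacer",(374,263),18),("pulley",(378,207),15),("orange",(377,301),18),("bearing",(410,142),15),("can",(250,130),60),("carton",(336,120),30),("plate",(178,216),10)]:
    print(n,np.round(onz(c,uv,z)))
hsv=cv2.cvtColor(im,cv2.COLOR_RGB2HSV)
for n,lo,hi in [("blue",(100,120,40),(125,255,255))]:
    m=cv2.inRange(hsv,lo,hi); k=max(cv2.findContours(m,0,2)[0],key=cv2.contourArea)
    b=cv2.boxPoints(cv2.minAreaRect(k)); P=np.array([onz(c,q,20) for q in b]); print(n,np.round(P[:,:2]).tolist(),P.mean(0),np.degrees(np.arctan2(*(P[1]-P[0])[[1,0]])))
Tw=np.array(imaging.get_calibration("wrist")["world_from_camera"]); cw=imaging.get_calibration("wrist")
e,r=tool(); print("cam in tool",np.round(r.inv().apply(Tw[:3,3]-e),1),np.round(r.as_matrix().T@Tw[:3,:3],3).tolist(),cw["fx"])
print(np.round(r.as_matrix(),3).tolist())
a=cv2.resize(im[170:330,120:420][:, :],None,fx=2.6,fy=2.6,interpolation=cv2.INTER_CUBIC)
cv2.imwrite("pics/crop.png",a[:,:,::-1])
E
```

```text
nest [575.  44.  20.]
spacer [ 437. -191.   18.]
pulley [ 570. -206.   15.]
orange [ 349. -194.   18.]
bearing [ 730. -291.   15.]
can [753.  99.  60.]
carton [ 785. -110.   30.]
plate [554. 282.  10.]
blue [[554.0, 118.0], [651.0, 70.0], [600.0, -27.0], [505.0, 22.0]] [577.66083689  45.69242402  20.        ] -26.403975918896485
cam in tool [  73.9    0.  -134.6] [[-0.001, -0.956, -0.294], [1.0, -0.001, 0.0], [-0.001, -0.294, 0.956]] 340.1213232323569
[[-0.943, 0.331, -0.0], [0.331, 0.943, -0.001], [-0.0, -0.001, -1.0]]
```

View pics/crop.png

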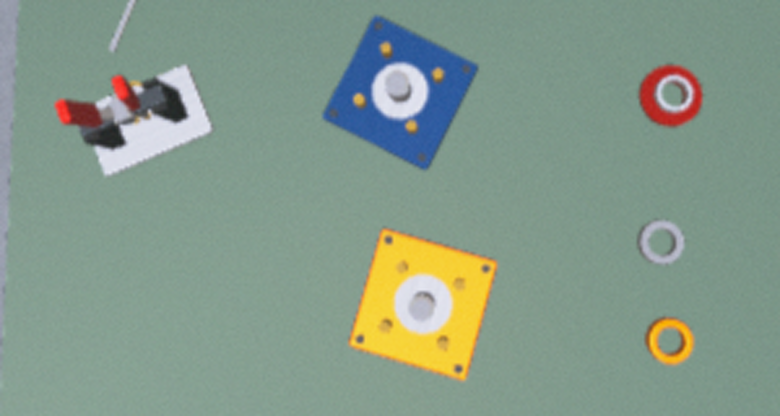

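The enlarged crop confirms the blue nest at (400,90) with pins on its diagonals, the steel spacer at (661,242) and the pulley at (671,95). I'll move over the nest first for a close look.

Request:
play_rows --dp '[[-0.73, -0.545, 0.05], [-0.73, -0.545, 0.05], [-0.73, -0.545, 0.05], [-0.73, -0.545, 0.05], [-0.73, -0.545, 0.05], [-0.73, -0.545, 0.05], [-0.73, -0.545, 0.05], [-0.73, -0.545, 0.05]]' --dr '[[0, 0, 0], [0, 0, 0], [0, 0, 0], [0, 0, 0], [0, 0, 0], [0, 0, 0], [0, 0, 0], [0, 0, 0]]' --hand '[1, 1, 1, 1, 1, 1, 1, 1]'

```text
time_s: 1.2
eef_pos: [451.8, 225.2, 215.3]
ee_rot: [0.528, 3.097, 0.0]
ft_force: [1.0, 1.3, 0.1]
grip_width: 85.3
gripper_force: 0.0
```

Request:
play_rows --dp '[[-0.73, -0.545, 0.05], [-0.73, -0.545, 0.05], [-0.73, -0.545, 0.05], [-0.73, -0.545, 0.05], [0, 0, 0], [0, 0, 0]]' --dr '[[0, 0, 0], [0, 0, 0], [0, 0, 0.4], [0, 0, 0.4], [0, 0, 0], [0, 0, 0]]' --hand '[1, 1, 1, 1, 1, 1]'

```text
time_s: 1.95
eef_pos: [570.1, 44.0, 203.1]
ee_rot: [-0.7, -3.062, -0.0]
ft_force: [-0.8, 0.6, -0.9]
grip_width: 85.5
gripper_force: 0.0
```

Run:
```python
from h import *
im,c=snap("wrist","w_nest.png")
e,r=tool(); print(e,np.round(r.as_matrix(),3).tolist(),bot.observe()["time_s"],bot.observe()["joint_positions"])
goto((437,-191,120),np.radians(63.6))
```

```text
[570.0067161   44.61183846 203.21618352] [[-0.901, 0.433, -0.0], [0.433, 0.901, 0.0], [0.001, 0.0, -1.0]] 2.0 [-0.27660101  0.48268994  0.13201629  1.78606241 -0.08012272  0.87836038
  1.01439144]
dp(before turn) [ 0.296 -4.5    1.386] dp(after turn) [ 0.24  -4.503  1.387] dr [ 0.001 -0.004  0.091]
```

View pics/w_nest.png

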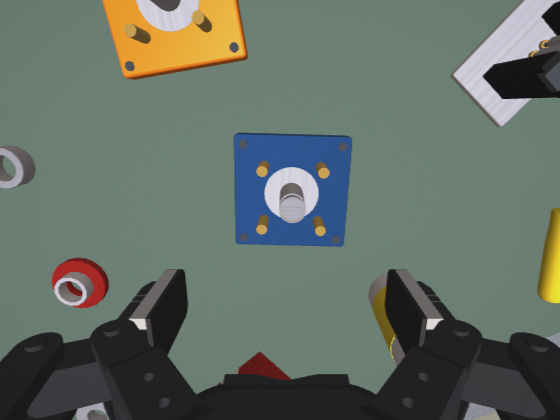

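The wrist view shows the blue nest centred at (292,190), with the stub top at about (292,212) and four pins. The spacer is at (10,165), the pulley at (78,285), and the yellow nest is the decoy at the top.

```bash
cat > nest.py <<'E'
from h import *
im,c=snap("wrist")
hsv=cv2.cvtColor(im,cv2.COLOR_RGB2HSV)
m=cv2.inRange(hsv,(100,120,30),(125,255,255)); k=max(cv2.findContours(m,0,2)[0],key=cv2.contourArea)
h=cv2.convexHull(k); q=cv2.approxPolyDP(h,8,True)[:,0]
P=np.array([onz(c,x,20) for x in q])[:,:2]
print("corners",q.tolist(),P.round(1).tolist(),P.mean(0).round(1))
d=np.roll(P,-1,0)-P; print("len",np.linalg.norm(d,axis=1).round(1),"ang",(np.degrees(np.arctan2(d[:,1],d[:,0]))%90).round(1))
b=cv2.inRange(hsv,(12,80,60),(30,255,255))&cv2.drawContours(np.zeros_like(m),[h],-1,255,-1)
n,_,st,ce=cv2.connectedComponentsWithStats(b)
pp=[]
for i in range(1,n):
    if st[i,4]>60: print("pin",st[i].tolist(),ce[i].round(1)); pp.append(onz(c,ce[i],38)[:2])
if pp: print(np.round(pp,1).tolist(),np.mean(pp,0).round(1))
v=proj(c,(*P.mean(0),77)).astype(int); print("stub top px predicted",v)
w=im[v[1]-45:v[1]+45,v[0]-45:v[0]+45]
cv2.imwrite("pics/stub.png",cv2.resize(w,None,fx=6,fy=6,interpolation=cv2.INTER_CUBIC)[:,:,::-1])
g=hsv[v[1]-40:v[1]+40,v[0],:]; print(g[::2].tolist())
E
python3 nest.py
```

```text
corners [[234, 135], [350, 138], [340, 246], [236, 243]] [[506.7, 22.8], [555.3, 117.5], [650.2, 67.2], [601.6, -26.0]] [578.4  45.4]
len [106.4 107.4 105.1 106.7] ang [62.8 62.1 62.5 62.8]
pin [256, 161, 12, 16, 144] [261.9 169. ]
pin [316, 163, 13, 16, 148] [321.5 170.6]
pin [256, 215, 12, 20, 170] [261.6 224.6]
pin [313, 217, 12, 19, 168] [318.  226.3]
[[543.4, 34.1], [567.7, 81.4], [590.1, 10.1], [614.5, 57.0]] [578.9  45.7]
stub top px predicted [290 210]
[[123, 14, 218], [125, 14, 218], [123, 14, 218], [123, 14, 218], [123, 13, 219], [125, 13, 218], [123, 12, 219], [4, 16, 109], [4, 17, 108], [4, 19, 109], [9, 17, 108], [4, 16, 109], [123, 16, 187], [0, 8, 93], [125, 18, 185], [123, 16, 186], [123, 16, 188], [122, 17, 193], [120, 17, 185], [123, 17, 184], [123, 16, 187], [123, 16, 187], [123, 16, 190], [125, 18, 189], [123, 16, 187], [130, 13, 182], [6, 15, 169], [108, 170, 141], [108, 172, 142], [108, 172, 142], [108, 171, 143], [108, 171, 142], [108, 172, 141], [108, 172, 141], [108, 172, 141], [108, 174, 141], [108, 174, 141], [108, 171, 137], [75, 40, 128], [73, 41, 130]]
```

View pics/stub.png

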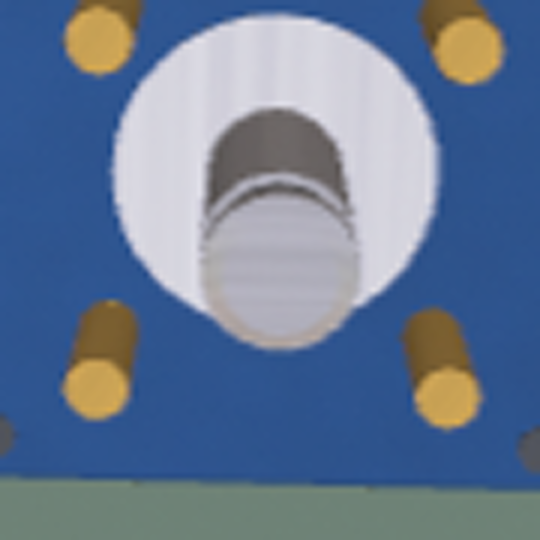

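The crop shows the chamfered stub top centred near crop (279,268). The pin tops are at (99,41), (470,50), (98,388) and (448,399).

Run:
```python
from h import *
c=imaging.get_calibration("wrist")
f=lambda x,y:(245+x/6-.4,165+y/6-.4)
print("stub",onz(c,f(279,266),76.5))
P=np.array([onz(c,f(*q),50) for q in [(99,41),(470,50),(98,388),(448,399)]]); print(P.round(1).tolist(),P.mean(0).round(1))
d=P[1]-P[0];e=P[2]-P[0];print(np.degrees(np.arctan2(d[1],d[0])),np.linalg.norm(d),np.linalg.norm(e))
goto((437,-191,120),np.radians(62.6))
```

```text
stub [577.40351411  46.3207137   76.5       ]
[[543.4, 34.5, 50.0], [567.6, 81.7, 50.0], [590.4, 10.5, 50.0], [614.8, 57.2, 50.0]] [579.1  46.   50. ]
62.885292439568474 53.007270342708885 52.7594460965735
dp(before turn) [ 0.296 -4.503  1.388] dp(after turn) [ 0.159 -4.51   1.389] dr [ 0.002 -0.003  0.219]
```

Request:
play_rows --dp '[[0.02, -0.75, 0.15], [0.02, -0.75, 0.25], [0.02, -0.75, 0.25], [0.02, -0.75, 0.25], [0.02, -0.75, 0.25], [0.02, -0.75, 0.24], [0, 0, 0], [0, 0, 0]]' --dr '[[0, 0, 0.2], [0, 0, 0], [0, 0, 0], [0, 0, 0], [0, 0, 0], [0, 0, 0], [0, 0, 0], [0, 0, 0]]' --hand '[1, 1, 1, 1, 1, 1, 1, 1]'

```text
time_s: 3.05
eef_pos: [441.7, -192.4, 120.2]
ee_rot: [0.741, 3.052, 0.001]
ft_force: [1.1, 0.8, -0.3]
grip_width: 85.5
gripper_force: 0.0
```

```bash
cat > obj.py <<'E'
from h import *
import sys
# find a round thing near expected world (x,y) at height z: grey(spacer) or pulley boss
x,y,z=map(float,sys.argv[1:4]); kind=sys.argv[4]
im,c=snap("wrist"); hsv=cv2.cvtColor(im,cv2.COLOR_RGB2HSV)
v=proj(c,(x,y,z)); print("pred px",v.round())
sat=hsv[:,:,1]; 
if kind=="grey": m=((sat<32)&(hsv[:,:,2]>90)).astype(np.uint8)*255
else: m=cv2.inRange(hsv,(0,120,60),(8,255,255))|cv2.inRange(hsv,(172,120,60),(180,255,255))
best=None
for k in cv2.findContours(m,cv2.RETR_EXTERNAL,cv2.CHAIN_APPROX_NONE)[0]:
    a=cv2.contourArea(k)
    if a<300: continue
    h=cv2.convexHull(k); (cx,cy),_=cv2.minEnclosingCircle(h); d=np.hypot(cx-v[0],cy-v[1])
    if d<90 and (best is None or d<best[0]): best=(d,k,a)
k=best[1]; el=cv2.fitEllipse(k); print("ellipse",np.round(el[0],1),np.round(el[1],1),"area",best[2])
h=cv2.convexHull(k)[:,0]
for zz in (0,z): 
    P=np.array([onz(c,q,zz)[:2] for q in k[:,0]]); (a,b),rr=cv2.minEnclosingCircle(P.astype(np.float32)); print(zz,"circle",a,b,rr,"ellipse centre",onz(c,el[0],zz).round(1))
x0,y0=int(v[0])-70,int(v[1])-70; x0=max(x0,0);y0=max(y0,0)
cv2.imwrite(f"pics/{sys.argv[5]}",cv2.resize(im[y0:y0+140,x0:x0+140],None,fx=4,fy=4,interpolation=cv2.INTER_CUBIC)[:,:,::-1]); print("crop origin",x0,y0)
E
python3 obj.py 437 -191 18 grey sp.png; python3 -c "
from h import *
print(tool()[0],bot.observe()['time_s'])"
```

```text
pred px [284. 205.]
ellipse [284.2 202.9] [54.2 55.9] area 2377.5
0 circle 440.7253723144531 -193.0048065185547 22.95083999633789 ellipse centre [ 440.5 -192.8    0. ]
18.0 circle 436.1493225097656 -190.56527709960938 21.329435348510742 ellipse centre [ 435.9 -190.4   18. ]
crop origin 214 134
[ 441.89978927 -192.16593234  120.24822377] 3.1
```

View pics/sp.png

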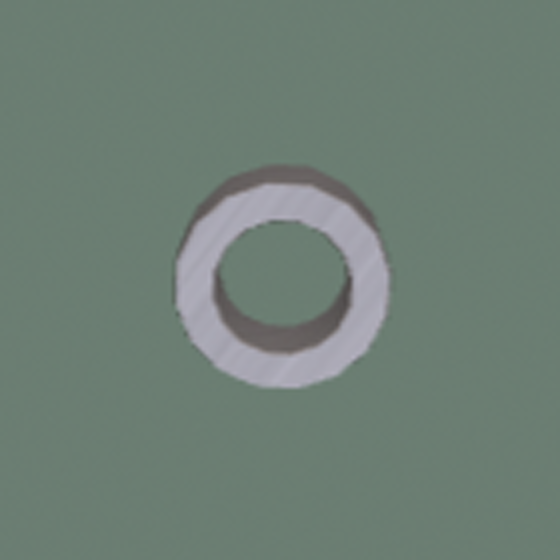

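The crop shows the steel spacer with its top face at px (284,205), which matches the prediction from (437,-191), so that position holds.

Run:
```python
from h import *
print(bot.tip_extent,tool()[0]); goto((437,-191,10),np.radians(62.7))
```

```text
8.0 [ 441.89978927 -192.16593234  120.24822377]
dp(before turn) [ 0.083 -0.021  1.837] dp(after turn) [ 0.081 -0.02   1.837] dr [0.005 0.004 0.008]
```

Request:
play_rows --dp '[[0.08, -0.02, 0.6], [0, 0, 0.7], [0, 0, 0.4], [0, 0, 0.14], [0, 0, 0], [0, 0, 0], [0, 0, 0], [0, 0, 0]]' --dr '[[0, 0, 0], [0, 0, 0], [0, 0, 0], [0, 0, 0], [0, 0, 0], [0, 0, 0], [0, 0, 0], [0, 0, 0]]' --hand '[1, 1, 1, 1, 0.3, -1, -1, -1]'

```text
time_s: 4.1
eef_pos: [436.8, -192.4, 10.7]
ee_rot: [0.742, 3.051, 0.0]
ft_force: [-3.6, 2.0, 16.9]
grip_width: 37.7
gripper_force: 58.4
```

Request:
play_rows --dp '[[0, 0, 0], [0, 0, 0]]' --dr '[[0, 0, 0], [0, 0, 0]]' --hand '[-1, -1]'

```text
time_s: 4.35
eef_pos: [436.8, -192.4, 10.7]
ee_rot: [0.743, 3.051, 0.0]
ft_force: [-1.9, 1.8, 16.8]
grip_width: 37.1
gripper_force: 58.4
```

Run:
```python
from h import *
print(tool()[0]); goto((578.6,46,130),np.radians(62.7))
```

```text
[ 436.82331677 -192.41589446   10.69969725]
dp(before turn) [-0.276  4.616 -1.986] dp(after turn) [-0.277  4.615 -1.988] dr [ 0.003  0.011 -0.007]
```

Request:
play_rows --dp '[[0, 0, -0.6], [0, 0, -0.7], [-0.046, 0.77, -0.69], [-0.046, 0.77, 0], [-0.046, 0.77, 0], [-0.046, 0.77, 0], [-0.046, 0.77, 0], [-0.046, 0.77, 0]]' --dr '[[0, 0, 0], [0, 0, 0], [0, 0, 0], [0, 0, 0], [0, 0, 0], [0, 0, 0], [0, 0, 0], [0, 0, 0]]' --hand '[-1, -1, -1, -1, -1, -1, -1, -1]'

```text
time_s: 5.35
eef_pos: [579.0, 47.7, 129.7]
ee_rot: [0.743, 3.052, 0.001]
ft_force: [0.6, -0.9, -0.9]
grip_width: 37.1
gripper_force: 61.8
```

Request:
play_rows --dp '[[0, 0, 0], [0, 0, 0]]' --dr '[[0, 0, 0], [0, 0, 0]]' --hand '[-1, -1]'

```text
time_s: 5.6
eef_pos: [578.0, 45.9, 129.2]
ee_rot: [0.743, 3.052, -0.001]
ft_force: [-0.6, 0.1, -1.1]
grip_width: 37.4
gripper_force: 61.7
```

Run:
```python
from h import *
im,c=snap("wrist","held.png")
print(tool()[0],bot.observe()["grip_width"],bot.observe()["ft_force"]); goto((578.6,46,130),np.radians(62.7))
print(proj(c,(578.6,46,20)),proj(c,(578.6,46,77)))
```

```text
[577.99826823  45.35912199 129.2568745 ] 36.89291042273846 [ 0.0591486  -0.37602077 -0.14715333]
dp(before turn) [-0.004  0.014 -0.012] dp(after turn) [-0.004  0.014 -0.012] dr [-0.002  0.002 -0.014]
[285.96841146 208.58435185] [286.06319334 236.79668523]
```

View pics/held.png

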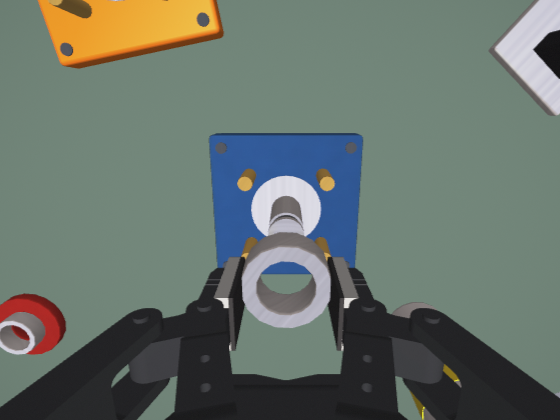

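The spacer is held upright between the pads at px (286,283). The nest sits below it with the stub top near (286,237).

Run:
```python
from h import *
im=cv2.imread("pics/held.png"); c=imaging.get_calibration("wrist")
print([int(x) for x in im[224:332,286].mean(1)])
e,_=tool()
for z in (130,137,140): print(z,proj(c,(e[0],e[1],z)), onz(c,(286,288),z),proj(c,(437+e[0]-436.8,-191+e[1]+192.4,z)))
```

```text
[192, 191, 189, 192, 194, 193, 189, 185, 127, 105, 104, 104, 104, 105, 106, 109, 110, 108, 109, 111, 110, 120, 136, 170, 188, 188, 186, 185, 182, 181, 180, 181, 182, 184, 185, 185, 186, 164, 101, 94, 94, 94, 94, 94, 94, 94, 94, 95, 95, 89, 113, 124, 124, 125, 124, 125, 124, 124, 124, 124, 124, 125, 124, 125, 125, 124, 124, 124, 124, 124, 97, 103, 103, 101, 101, 105, 108, 107, 107, 106, 108, 108, 108, 107, 108, 109, 109, 109, 113, 126, 140, 174, 183, 184, 185, 186, 190, 193, 193, 192, 188, 186, 186, 171, 127, 124, 124, 124]
130 [285.37799383 280.57645291] [581.39066242  43.9057514  130.        ] [288.41258188 279.62401532]
137 [285.36590293 288.80079699] [577.78467741  45.77046992 137.        ] [288.54257253 287.81165531]
140 [285.36036774 292.56588497] [576.23925526  46.569635   140.        ] [288.60208571 291.5601746 ]
```

Request:
play_rows --dp '[[-0.014, 0.012, 0.4], [0, 0, 0.35], [0, 0, 0.15], [0, 0, 0.1], [0, 0, 0], [0, 0, 0]]' --dr '[[0, 0, 0], [0, 0, 0], [0, 0, 0], [0, 0, 0], [0, 0, 0], [0, 0, 0]]' --hand '[-1, -1, -1, -1, -1, -1]'

```text
time_s: 6.4
eef_pos: [579.6, 46.4, 69.5]
ee_rot: [0.743, 3.052, 0.0]
ft_force: [0.2, -0.9, -1.3]
grip_width: 37.4
gripper_force: 61.7
```

Request:
play_rows --dp '[[0, 0, 0.25], [0, 0, 0.25], [0, 0, 0.1], [0, 0, 0.03], [0, 0, 0], [0, 0, 0]]' --dr '[[0, 0, 0], [0, 0, 0], [0, 0, 0], [0, 0, 0], [0, 0, 0], [0, 0, 0]]' --hand '[-1, -1, -1, -1, -1, -1]'

```text
time_s: 7.15
eef_pos: [579.5, 46.5, 31.3]
ee_rot: [0.743, 3.052, 0.0]
ft_force: [-0.5, -0.6, -0.9]
grip_width: 37.1
gripper_force: 61.8
```

Request:
play_rows --dp '[[0, 0, 0.01], [0, 0, 0], [0, 0, 0], [0, 0, 0], [0, 0, -0.4], [0, 0, -0.7], [0, 0, -0.7], [0, 0, 0]]' --dr '[[0, 0, 0], [0, 0, 0], [0, 0, 0], [0, 0, 0], [0, 0, 0], [0, 0, 0], [0, 0, 0], [0, 0, 0]]' --hand '[0, 0.3, 0.5, 1, 1, 1, 1, 1]'

```text
time_s: 8.15
eef_pos: [580.9, 46.6, 141.4]
ee_rot: [0.742, 3.048, 0.003]
ft_force: [0.9, -0.1, -0.6]
grip_width: 85.4
gripper_force: 0.0
```

Request:
play_rows --dp '[[0, 0, 0], [0, 0, 0]]' --dr '[[0, 0, 0], [0, 0, 0]]' --hand '[1, 1]'

```text
time_s: 8.4
eef_pos: [578.9, 46.5, 137.5]
ee_rot: [-0.742, -3.051, 0.001]
ft_force: [0.8, 0.1, -0.3]
grip_width: 85.1
gripper_force: 0.0
```

Run:
```python
from h import *
im,c=snap("wrist")
e,_=tool(); print(e)
v=proj(c,(578.6,46,38)); t=proj(c,(578.6,46,77)); print(v,t)
a=im[90:290,186:386]; cv2.imwrite("pics/seated1.png",cv2.resize(a,None,fx=3,fy=3,interpolation=cv2.INTER_CUBIC)[:,:,::-1])
goto((570,-206,115),np.radians(62.7))
```

```text
[578.91822662  46.43090169 137.53465766]
[284.83707903 212.1256991 ] [284.64870556 231.2500339 ]
dp(before turn) [-1.802 -3.805  0.377] dp(after turn) [-1.798 -3.807  0.376] dr [-0.007 -0.009 -0.007]
```

View pics/seated1.png

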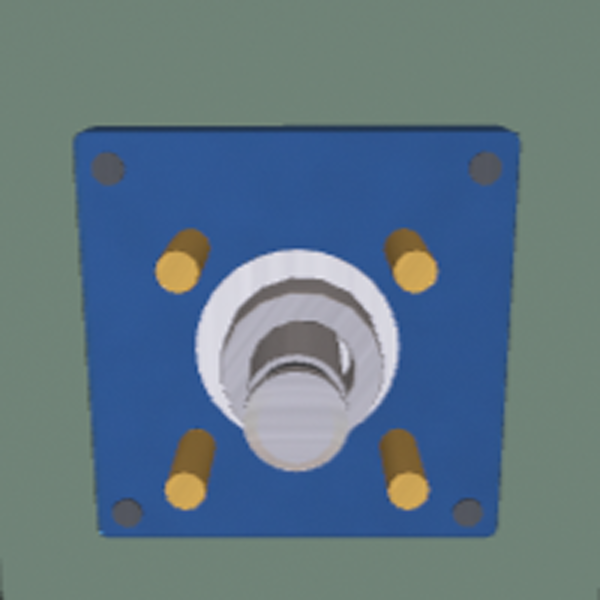

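The spacer sits flat around the stub. Its face is centred at crop (302,365) and the stub at (297,420), which is within the bore clearance. Next is the pulley.

Request:
play_rows --dp '[[-0.36, -0.76, 0.07], [-0.36, -0.76, 0.07], [-0.36, -0.76, 0.07], [-0.36, -0.76, 0.08], [-0.36, -0.76, 0.08], [0, 0, 0], [0, 0, 0], [0, 0, 0]]' --dr '[[0, 0, 0], [0, 0, 0], [0, 0, 0], [0, 0, 0], [0, 0, 0], [0, 0, 0], [0, 0, 0], [0, 0, 0]]' --hand '[1, 1, 1, 1, 1, 1, 1, 1]'

```text
time_s: 9.45
eef_pos: [570.8, -204.2, 116.1]
ee_rot: [-0.74, -3.053, -0.001]
ft_force: [-0.4, 0.7, 0.1]
grip_width: 85.7
gripper_force: 0.0
```

```bash
python3 obj.py 570 -206 10 red pu.png
python3 - <<'E'
from h import *
im,c=snap("wrist"); hsv=cv2.cvtColor(im,cv2.COLOR_RGB2HSV)
print(tool()[0],proj(c,(570,-206,24)),proj(c,(570,-206,10)))
v=proj(c,(570,-206,24)).astype(int)
# boss: low-saturation bright blob
m=((hsv[:,:,1]<45)&(hsv[:,:,2]>120)).astype(np.uint8)*255
n,l,st,ce=cv2.connectedComponentsWithStats(m)
for i in range(1,n):
    if st[i,4]>150 and abs(ce[i]-v).max()<80: print("boss face",st[i],ce[i],"c z24",onz(c,(st[i,0]+st[i,2]/2-.5,st[i,1]+st[i,3]/2-.5),24))
E
```

```text
pred px [283. 210.]
ellipse [283.4 211.5] [73.9 75.3] area 4366.0
0 circle 575.2554321289062 -208.1757354736328 30.485511779785156 ellipse centre [ 574.4 -207.7    0. ]
10.0 circle 572.4612426757812 -206.66494750976562 29.26987075805664 ellipse centre [ 571.6 -206.3   10. ]
crop origin 212 139
[ 570.82937817 -204.48963305  116.32195827] [282.67168295 215.21664948] [282.81715077 209.36070758]
boss face [     0      0    560    393 175092] [274.70526352 177.0046547 ] c z24 [ 556.63420318 -201.51929472   24.        ]
boss face [ 260  193   48   49 1439] [283.30576789 216.10979847] c z24 [ 571.43629658 -206.09046945   24.        ]
```

Run:
```python
from h import *
goto((571.3,-206.2,21),np.radians(62.7))
```

```text
dp(before turn) [-0.02  -0.022  1.589] dp(after turn) [-0.02  -0.022  1.589] dr [ 0.002 -0.001  0.004]
```

Request:
play_rows --dp '[[-0.02, -0.02, 0.5], [0, 0, 0.6], [0, 0, 0.35], [0, 0, 0.14], [0, 0, 0], [0, 0, 0], [0, 0, 0], [0, 0, 0]]' --dr '[[0, 0, 0], [0, 0, 0], [0, 0, 0], [0, 0, 0], [0, 0, 0], [0, 0, 0], [0, 0, 0], [0, 0, 0]]' --hand '[1, 1, 1, 1, 0.2, -0.2, -1, -1]'

```text
time_s: 10.55
eef_pos: [571.5, -207.4, 22.1]
ee_rot: [0.743, 3.051, 0.0]
ft_force: [-3.2, 1.4, 13.4]
grip_width: 30.9
gripper_force: 58.9
```

Request:
play_rows --dp '[[0, 0, 0], [0, 0, 0], [0, 0, 0]]' --dr '[[0, 0, 0], [0, 0, 0], [0, 0, 0]]' --hand '[-1, -1, -1]'

```text
time_s: 10.92
eef_pos: [571.6, -207.4, 22.1]
ee_rot: [0.743, 3.051, 0.0]
ft_force: [-3.3, 0.9, 12.2]
grip_width: 30.5
gripper_force: 58.9
```

Run:
```python
from h import *
print(tool()[0]); goto((578.6,46,121),np.radians(62.7))
```

```text
[ 571.5545388  -207.40672703   22.12767456]
dp(before turn) [ 1.835  3.805 -1.649] dp(after turn) [ 1.833  3.807 -1.648] dr [ 0.003  0.009 -0.008]
```

Request:
play_rows --dp '[[0, 0, -0.6], [0, 0, -0.7], [0.306, 0.635, -0.35], [0.306, 0.635, 0], [0.306, 0.635, 0], [0.306, 0.635, 0], [0.306, 0.635, 0], [0.306, 0.635, 0]]' --dr '[[0, 0, 0], [0, 0, 0], [0, 0, 0], [0, 0, 0], [0, 0, 0], [0, 0, 0], [0, 0, 0], [0, 0, 0]]' --hand '[-1, -1, -1, -1, -1, -1, -1, -1]'

```text
time_s: 11.92
eef_pos: [578.2, 47.8, 120.4]
ee_rot: [0.743, 3.052, 0.0]
ft_force: [1.5, 0.3, -1.6]
grip_width: 30.2
gripper_force: 60.8
```

Request:
play_rows --dp '[[0, 0, 0], [0, 0, 0]]' --dr '[[0, 0, 0], [0, 0, 0]]' --hand '[-1, -1]'

```text
time_s: 12.18
eef_pos: [578.3, 45.9, 120.2]
ee_rot: [0.743, 3.052, -0.0]
ft_force: [0.0, -0.7, -2.3]
grip_width: 30.1
gripper_force: 60.8
```

Run:
```python
from h import *
im,c=snap("wrist","held2.png"); hsv=cv2.cvtColor(im,cv2.COLOR_RGB2HSV)
e,_=tool(); print(e,bot.observe()["grip_width"]); goto((578.6,46,121),np.radians(62.7))
b=e[2]-22.1
m=cv2.inRange(hsv,(0,120,60),(8,255,255))|cv2.inRange(hsv,(172,120,60),(180,255,255))
v=proj(c,(*e[:2],b+10)); print("disc pred",v, "boss pred",proj(c,(*e[:2],b+24)))
for k in cv2.findContours(m,0,cv2.CHAIN_APPROX_NONE)[0]:
    if cv2.contourArea(k)>300: print(cv2.boundingRect(k),cv2.minEnclosingCircle(k))
u=int(round(proj(c,(*e[:2],b+24))[0])); w=im[:,u].astype(int)
print(u,[(i,w[i].tolist()) for i in range(225,345,3)])
```

```text
[578.28443836  45.39536069 120.13854784] 30.370252015715554
dp(before turn) [-0.     0.011 -0.014] dp(after turn) [-0.     0.011 -0.014] dr [-0.002  0.003 -0.014]
disc pred [284.3910322  267.68320724] boss pred [284.2829118  282.34621932]
(251, 300, 71, 21) ((286.0, 309.0), 35.014381408691406)
(261, 271, 51, 23) ((286.0, 274.5), 25.045059204101562)
(227, 208, 119, 59) ((286.0, 262.5), 59.10382080078125)
284 [(225, [187, 45, 42]), (228, [186, 44, 41]), (231, [185, 44, 41]), (234, [185, 45, 41]), (237, [184, 45, 41]), (240, [134, 127, 126]), (243, [134, 127, 126]), (246, [139, 131, 130]), (249, [154, 147, 145]), (252, [219, 217, 227]), (255, [219, 218, 227]), (258, [214, 213, 220]), (261, [51, 92, 154]), (264, [50, 90, 153]), (267, [50, 89, 152]), (270, [49, 89, 151]), (273, [50, 91, 153]), (276, [51, 91, 154]), (279, [82, 110, 129]), (282, [118, 139, 126]), (285, [108, 36, 32]), (288, [114, 29, 26]), (291, [123, 32, 29]), (294, [140, 128, 127]), (297, [136, 129, 128]), (300, [134, 128, 126]), (303, [136, 129, 128]), (306, [140, 132, 131]), (309, [186, 178, 178]), (312, [218, 218, 226]), (315, [220, 219, 228]), (318, [182, 44, 40]), (321, [121, 136, 124]), (324, [118, 139, 126]), (327, [117, 138, 125]), (330, [118, 138, 126]), (333, [117, 138, 126]), (336, [118, 138, 126]), (339, [117, 138, 126]), (342, [117, 138, 126])]
```

Request:
play_rows --dp '[[0, -0.008, 0.2], [0, 0, 0.2], [0, 0, 0.1], [0, 0, 0.08], [0, 0, 0]]' --dr '[[0, 0, 0], [0, 0, 0], [0, 0, 0], [0, 0, 0], [0, 0, 0]]' --hand '[-1, -1, -1, -1, -1]'

```text
time_s: 12.85
eef_pos: [577.9, 45.9, 84.8]
ee_rot: [-0.743, -3.052, 0.0]
ft_force: [-0.0, 0.4, -0.3]
grip_width: 30.6
gripper_force: 60.8
```

Request:
play_rows --dp '[[0, 0, 0.15], [0, 0, 0.15], [0, 0, 0.08], [0, 0, 0.02], [0, 0, 0], [0, 0, 0]]' --dr '[[0, 0, 0], [0, 0, 0], [0, 0, 0], [0, 0, 0], [0, 0, 0], [0, 0, 0]]' --hand '[-1, -1, -1, -1, -1, -1]'

```text
time_s: 13.6
eef_pos: [578.2, 46.0, 61.3]
ee_rot: [0.743, 3.052, 0.0]
ft_force: [-0.5, -1.1, -0.7]
grip_width: 30.7
gripper_force: 60.8
```

Request:
play_rows --dp '[[0, 0, 0.015], [0, 0, 0], [0, 0, 0], [0, 0, 0], [0, 0, -0.4], [0, 0, -0.7], [0, 0, -0.5], [0, 0, 0]]' --dr '[[0, 0, 0], [0, 0, 0], [0, 0, 0], [0, 0, 0], [0, 0, 0], [0, 0, 0], [0, 0, 0], [0, 0, 0]]' --hand '[-0.1, 0.2, 0.4, 1, 1, 1, 1, 1]'

```text
time_s: 14.6
eef_pos: [579.1, 46.1, 158.3]
ee_rot: [0.742, 3.049, 0.002]
ft_force: [-0.8, -0.2, 0.0]
grip_width: 85.2
gripper_force: 0.0
```

Request:
play_rows --dp '[[0, 0, 0], [0, 0, 0]]' --dr '[[0, 0, 0], [0, 0, 0]]' --hand '[1, 1]'

```text
time_s: 14.85
eef_pos: [577.6, 46.0, 155.3]
ee_rot: [-0.743, -3.051, 0.001]
ft_force: [-0.1, -0.2, -0.7]
grip_width: 85.2
gripper_force: 0.0
```

Run:
```python
from h import *
im,c=snap("wrist","seated2.png"); hsv=cv2.cvtColor(im,cv2.COLOR_RGB2HSV)
e,_=tool(); print(e)
m=cv2.inRange(hsv,(0,120,60),(8,255,255))|cv2.inRange(hsv,(172,120,60),(180,255,255))
v=proj(c,(578.6,46,48)); print("disc pred",v,"stub top pred",proj(c,(578.6,46,77)))
for k in cv2.findContours(m,0,cv2.CHAIN_APPROX_NONE)[0]:
    if cv2.contourArea(k)>300:
        P=np.array([onz(c,q,48)[:2] for q in k[:,0]]); print(cv2.boundingRect(k),cv2.minEnclosingCircle(P.astype(np.float32)),cv2.contourArea(k))
t,ct=snap("top"); h=cv2.cvtColor(t,cv2.COLOR_RGB2HSV)
m=cv2.inRange(h,(0,120,60),(8,255,255))|cv2.inRange(h,(172,120,60),(180,255,255))
for k in cv2.findContours(m[180:240,120:320],0,2)[0]: print("top red",cv2.boundingRect(k))
a=cv2.resize(t[180:250,130:300],None,fx=3.4,fy=3.4,interpolation=cv2.INTER_CUBIC)
s,cs=snap("side"); b=cv2.resize(s[120:260,210:330],None,fx=4,fy=4,interpolation=cv2.INTER_CUBIC)
out=np.zeros((600,800,3),np.uint8); w=im[120:260,220:350]; w=cv2.resize(w,(320,345))
out[:238,:578]=a[:238,:578]; out[245:590,:320]=w; b=cv2.resize(b,(420,350))[:,:]; out[245:595,370:790]=b
cv2.imwrite("pics/combo.png",out[:,:,::-1]); np.savez("cal.npz",t=ct["world_from_camera"],s=cs["world_from_camera"])
```

```text
[577.6336743   45.91926709 155.31385066]
disc pred [286.27818942 210.14982418] stub top pred [286.32847566 223.04355244]
(249, 172, 76, 75) ((578.847412109375, 46.14114761352539), 29.005409240722656) 4317.0
top red (21, 28, 18, 11)
top red (43, 19, 10, 13)
```

View pics/combo.png

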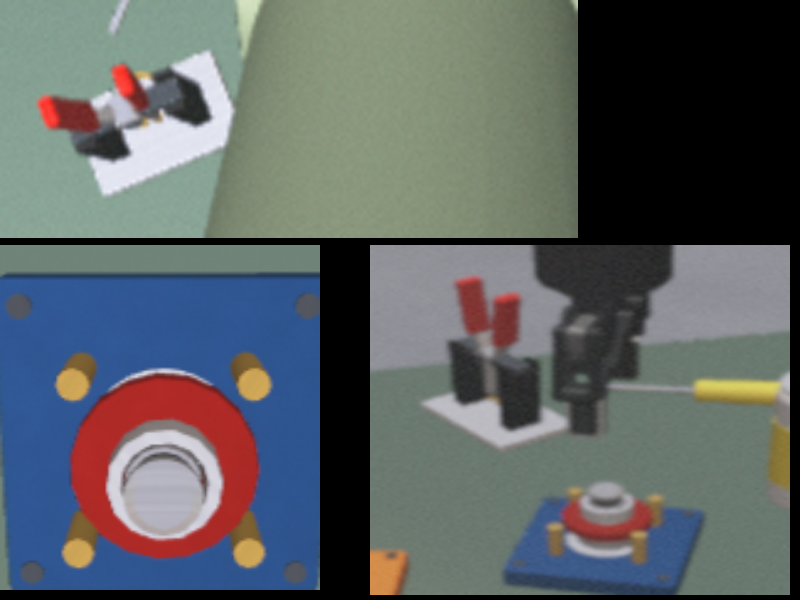

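The pulley sits flat: the disc fits at (578.8,46.1) with r 29.0 and boss up, and the can and screwdriver are untouched. The pliers stand on the left with red handles at crop (65,112) and (130,85), and brass shows between the posts. I'll move over the stand with the tool turned to its long axis.

Request:
play_rows --dp '[[0, 0, -0.7], [0.36, 0.55, -0.72], [0.36, 0.55, 0], [0.36, 0.55, 0], [0.36, 0.55, 0], [0.36, 0.55, 0], [0.36, 0.55, 0], [0, 0, 0]]' --dr '[[0, 0, 0], [0, 0, 0], [0, 0, 0], [0, 0, 0], [0, 0, 0], [0, 0, 0], [0, 0, 0], [0, 0, -0.5]]' --hand '[1, 1, 1, 1, 1, 1, 1, 1]'

```text
time_s: 16.0
eef_pos: [552.7, 284.9, 240.6]
ee_rot: [-0.627, -3.077, -0.0]
ft_force: [0.4, -1.4, -0.5]
grip_width: 85.8
gripper_force: 0.0
```

Request:
play_rows --dp '[[0, 0, 0], [0, 0, 0], [0, 0, 0], [0, 0, 0], [0, 0, 0], [0, 0, 0], [0, 0, 0], [0, 0, 0]]' --dr '[[0, 0, -0.9], [0, 0, -0.9], [0, 0, -0.9], [0, 0, -0.9], [0, 0, -0.9], [0, 0, -0.9], [0, 0, -0.4], [0, 0, 0]]' --hand '[1, 1, 1, 1, 1, 1, 1, 1]'

```text
time_s: 17.0
eef_pos: [553.9, 281.2, 241.0]
ee_rot: [0.627, -3.078, 0.0]
ft_force: [-0.4, -0.0, -0.6]
grip_width: 85.5
gripper_force: 0.0
```

Run:
```python
from h import *
im,c=snap("wrist","stand.png"); 
e,r=tool(); print(e,np.round(r.as_matrix(),3).tolist(),bot.observe()["joint_positions"].round(2),bot.observe()["time_s"])
cv2.imwrite("pics/stand2.png",cv2.resize(im[30:400,60:540],None,fx=1.6,fy=1.6,interpolation=cv2.INTER_CUBIC)[:,:,::-1])
```

```text
[553.91327457 281.26962171 241.10413132] [[-0.921, -0.39, -0.0], [-0.39, 0.921, -0.0], [0.0, -0.0, -1.0]] [-0.53  0.51 -0.04  1.61  0.03  1.02  1.38] 17.05
```

View pics/stand2.png

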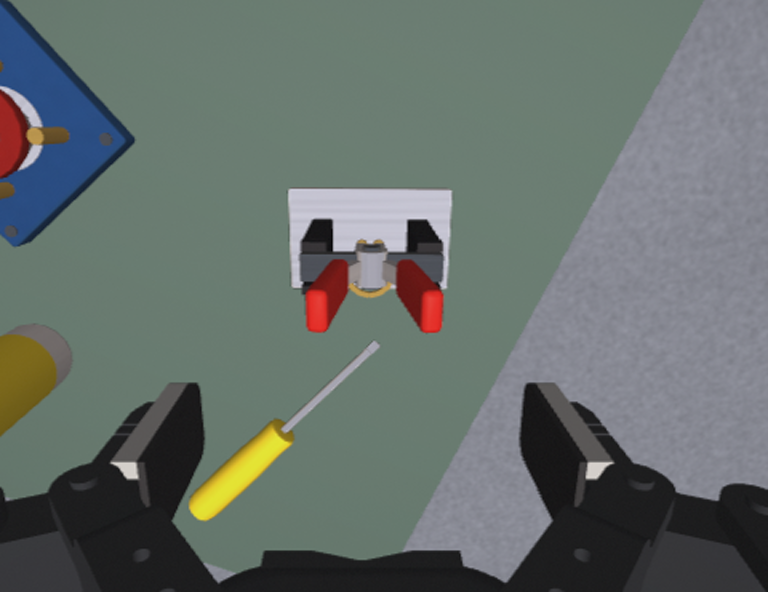

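The view shows the stand plate with corners at crop (289,189) and (451,190), the crossbar at (371,265), and the red handle ends at (317,310) and (431,310). The brass circlip arc reaches (370,295) with its tips near (370,242). The screwdriver shaft end at (376,345) is nearby, but low on the counter.

Run:
```python
from h import *
im=cv2.imread("pics/stand.png")[:,:,::-1].copy(); c=imaging.get_calibration("wrist"); hsv=cv2.cvtColor(im,cv2.COLOR_RGB2HSV)
e,r=tool(); M=r.as_matrix()
T=lambda p:np.round(M.T@(np.array(p)-[*e[:2],0]),1)  # in tool xy about TCP
f=lambda x,y:(60+x/1.6-.3,30+y/1.6-.3)
A,B=onz(c,f(289,189),10),onz(c,f(451,190),10); d=B-A; print("plate len",np.linalg.norm(d),np.degrees(np.arctan2(d[1],d[0])),"tooly",np.degrees(np.arctan2(M[1,1],M[0,1])))
ctr=(A+B)/2-35*M[:,0]; print("plate centre",ctr,T(ctr))
red=cv2.inRange(hsv,(0,150,80),(8,255,255))|cv2.inRange(hsv,(172,150,80),(180,255,255))
n,_,st,ce=cv2.connectedComponentsWithStats(red[130:250,200:400])
H=[]
for i in range(1,n):
    if st[i,4]>80: print("red",st[i]+[200,130,0,0,0]); 
top=(cv2.inRange(hsv,(0,150,215),(8,255,255))|cv2.inRange(hsv,(172,150,215),(180,255,255)))
n,_,st,ce=cv2.connectedComponentsWithStats(top[130:250,200:400])
for i in range(1,n):
    if st[i,4]>40: 
        u=(st[i,0]+200+st[i,2]/2-.5,st[i,1]+130+st[i,3]/2-.5); print("top",st[i]+[200,130,0,0,0],[ (z,onz(c,u,z).round(1),T(onz(c,u,z))) for z in (155,160)]); H.append(u)
br=cv2.inRange(hsv,(12,90,80),(30,255,255)); sub=br[160:230,260:320]; ys,xs=np.nonzero(sub); print("brass",xs.min()+260,xs.max()+260,ys.min()+160,ys.max()+160)
print([ (y+160,xs[ys==y].min()+260,xs[ys==y].max()+260,int((ys==y).sum())) for y in np.unique(ys)])
for u,z in [((291,214),25),((291,181),25)]: print(onz(c,u,z).round(1),T(onz(c,u,z)))
print("bar px->",[ (z,T(onz(c,f(371,262),z))) for z in (80,84,90)])
# crossbar edges column near x=245
for x in (255,259,262): print(x,im[178:212,x].mean(1).astype(int).tolist())
```

```text
plate len 107.92688759120205 112.56088261390234 tooly 112.95471193045901
plate centre [556.63220996 287.57680415   9.98493508] [ -5.    4.7 -10. ]
red [251 192  26  46 818]
red [308 193  29  45 872]
top [253 213  11  23 221] [(155, array([565.6, 264.6, 155. ]), array([  -4.2,  -19.9, -155. ])), (160, array([563.8, 264.3, 160. ]), array([  -2.4,  -19.4, -160. ]))]
top [325 213  11  24 216] [(155, array([546.6, 310.4, 155. ]), array([  -4.6,   29.7, -155. ])), (160, array([545.2, 309.1, 160. ]), array([  -2.8,   29. , -160. ]))]
brass 278 304 180 215
[(np.int64(180), np.int64(285), np.int64(297), 6), (np.int64(181), np.int64(284), np.int64(298), 10), (np.int64(206), np.int64(302), np.int64(302), 1), (np.int64(207), np.int64(279), np.int64(304), 5), (np.int64(208), np.int64(278), np.int64(303), 6), (np.int64(209), np.int64(278), np.int64(303), 9), (np.int64(210), np.int64(278), np.int64(302), 11), (np.int64(211), np.int64(280), np.int64(301), 13), (np.int64(212), np.int64(281), np.int64(300), 20), (np.int64(213), np.int64(282), np.int64(299), 18), (np.int64(214), np.int64(284), np.int64(297), 14), (np.int64(215), np.int64(287), np.int64(294), 8)]
[587.8 300.9  25. ] [-38.9   4.8 -25. ]
[554.3 286.5  25. ] [ -2.4   4.7 -25. ]
bar px-> [(80, array([ -1.8,   4.4, -80. ])), (84, array([ -0.7,   4.3, -84. ])), (90, array([  0.8,   4.2, -90. ]))]
255 [21, 27, 21, 38, 54, 55, 55, 54, 55, 45, 44, 85, 84, 83, 82, 82, 82, 80, 82, 81, 80, 81, 83, 83, 83, 83, 83, 82, 36, 39, 45, 48, 53, 76]
259 [23, 25, 21, 39, 54, 55, 55, 54, 54, 45, 45, 85, 85, 83, 82, 82, 82, 81, 82, 82, 81, 82, 83, 71, 59, 47, 48, 48, 49, 51, 50, 51, 54, 74]
262 [23, 25, 23, 39, 54, 54, 55, 54, 55, 46, 44, 85, 84, 83, 82, 82, 81, 81, 82, 76, 66, 50, 46, 47, 49, 49, 49, 51, 52, 52, 54, 54, 57, 62]
```

Request:
play_rows --dp '[[-0.055, 0.078, 0.2], [0, 0, 0.6], [0, 0, 0.6], [0, 0, 0.4], [0, 0, 0.15], [0, 0, 0], [0, 0, 0]]' --dr '[[0, 0, 0.05], [0, 0, 0], [0, 0, 0], [0, 0, 0], [0, 0, 0], [0, 0, 0], [0, 0, 0]]' --hand '[1, 1, 1, 1, 1, 1, 1]'

```text
time_s: 17.92
eef_pos: [555.5, 287.3, 125.3]
ee_rot: [-0.616, 3.079, 0.001]
ft_force: [0.3, -0.1, -0.2]
grip_width: 85.5
gripper_force: 0.0
```

Run:
```python
from h import *
im,c=snap("wrist","near.png"); hsv=cv2.cvtColor(im,cv2.COLOR_RGB2HSV); e,r=tool(); M=r.as_matrix(); print(e,bot.observe()["time_s"])
goto((555.1,286.9,124),np.radians(112.6))
T=lambda p:np.round(M.T@(np.array(p)-[*e[:2],0]),1)
m=(cv2.inRange(hsv,(0,150,80),(8,255,255))|cv2.inRange(hsv,(172,150,80),(180,255,255)))
n,l,st,ce=cv2.connectedComponentsWithStats(m)
for i in range(1,n):
    if st[i,4]>300: print("red",st[i])
m=(cv2.inRange(hsv,(0,150,205),(8,255,255))|cv2.inRange(hsv,(172,150,205),(180,255,255)))
n,l,st,ce=cv2.connectedComponentsWithStats(m)
for i in range(1,n):
    if st[i,4]>100:
        u=(st[i,0]+st[i,2]/2-.5,st[i,1]+st[i,3]/2-.5); print("top",st[i],[(z,T(onz(c,u,z))) for z in (155,160,165)])
```

```text
[555.57694811 287.26695604 125.36715383] 17.975
dp(before turn) [ 0.01  -0.003  0.023] dp(after turn) [ 0.01  -0.003  0.023] dr [0.001 0.01  0.004]
red [ 205  241   57  105 3501]
red [ 312  241   58  105 3487]
top [206 301  24  45 940] [(155, array([  -1.1,  -25.2, -155. ])), (160, array([   2.5,  -24. , -160. ])), (165, array([   6.1,  -22.8, -165. ]))]
top [345 301  24  45 946] [(155, array([  -1.1,   24.8, -155. ])), (160, array([   2.4,   23.6, -160. ])), (165, array([   6. ,   22.4, -165. ]))]
```

Request:
play_rows --dp '[[0, 0, 0.02], [0, 0, 0], [0, 0, 0], [0, 0, 0], [0, 0, 0], [0, 0, 0], [0, 0, 0]]' --dr '[[0, 0, 0], [0, 0, 0], [0, 0, 0], [0, 0, 0], [0, 0, 0], [0, 0, 0], [0, 0, 0]]' --hand '[0.5, 0.2, 0, -0.2, -1, -1, -1]'

```text
time_s: 18.85
eef_pos: [555.9, 287.7, 125.0]
ee_rot: [-0.616, 3.078, 0.002]
ft_force: [-4.3, 0.4, 19.5]
grip_width: 35.9
gripper_force: 58.8
```

Run:
```python
from h import *
s=bot.observe(); print(s["eef_pos"],s["ft_force"],s["torque"],s["grip_width"],s["joint_positions"].round(2),s["time_s"])
```

```text
[555.8918222  287.74628349 124.95076768] [-4.26560962  0.35799402 19.49417496] [-0.12046518  0.78654642  0.04360923] 35.94732247541037 [-0.54  0.65 -0.05  1.69  0.04  0.79  1.36] 18.85
```

Request:
play_rows --dp '[[0, 0, -0.1], [0, 0, -0.25], [0, 0, -0.4], [0, 0, -0.5], [0, 0, -0.1], [0, 0, 0], [0, 0, 0]]' --dr '[[0, 0, 0], [0, 0, 0], [0, 0, 0], [0, 0, 0], [0, 0, 0], [0, 0, 0], [0, 0, 0]]' --hand '[-1, -1, -1, -1, -1, -1, -1]'

```text
time_s: 19.73
eef_pos: [554.7, 286.8, 203.2]
ee_rot: [0.617, -3.079, 0.001]
ft_force: [0.0, -0.7, -1.9]
grip_width: 35.4
gripper_force: 61.0
```

```bash
cat > ring.py <<'E'
from h import *
s=bot.observe(); print(s["eef_pos"],s["ft_force"],s["grip_width"],s["time_s"])
im,c=snap("wrist","ring.png"); hsv=cv2.cvtColor(im,cv2.COLOR_RGB2HSV); e,r=tool(); M=r.as_matrix()
T=lambda p:np.round(M.T@(np.array(p)-e),1)
m=(cv2.inRange(hsv,(0,150,205),(8,255,255))|cv2.inRange(hsv,(172,150,205),(180,255,255)))
n,l,st,ce=cv2.connectedComponentsWithStats(m)
for i in range(1,n):
    if st[i,4]>100:
        u=(st[i,0]+st[i,2]/2-.5,st[i,1]+st[i,3]/2-.5); print("handle top",st[i],T(onz(c,u,e[2]+35)))
br=cv2.inRange(hsv,(12,90,80),(30,255,255))
n,l,st,ce=cv2.connectedComponentsWithStats(br)
for i in range(1,n):
    if st[i,4]>25: print("brass",st[i],ce[i].round(1))
rc=e-M[:,0]*19; rc[2]=e[2]-100; print("ring nominal",rc.round(1),"px",proj(c,rc).round(1),"far edge px",proj(c,rc-M[:,0]*17).round(1))
goto((561.2,38.7,e[2]),np.radians(112.6))
E
python3 ring.py
```

```text
[554.71091608 286.76804451 203.22670246] [ 0.00792106 -0.69228625 -1.88924957] 35.42776931035096 19.725
handle top [ 236  306   25   46 1043] [  0.7 -13.7 -35. ]
handle top [ 313  306   25   46 1021] [  0.7  12.8 -35. ]
brass [  0  55  27  16 302] [12.3 62.9]
brass [ 43 108  32  13 351] [ 58.  113.4]
brass [  3 147  35  15 358] [ 20.1 153.7]
brass [   0  252   72   81 3275] [ 35.7 282.9]
ring nominal [572.2 294.1 103.2] px [286.9 236.7] far edge px [286.9 257.7]
dp(before turn) [ 1.492e+00 -3.857e+00  3.000e-03] dp(after turn) [ 1.489 -3.859  0.   ] dr [-0.002 -0.011  0.006]
```

Request:
play_rows --dp '[[0.12, -0.32, 0], [0.25, -0.643, 0], [0.25, -0.643, 0], [0.25, -0.643, 0], [0.25, -0.643, 0], [0.25, -0.643, 0], [0.12, -0.32, 0], [0, 0, 0]]' --dr '[[0, 0, 0], [0, 0, 0], [0, 0, 0], [0, 0, 0], [0, 0, 0], [0, 0, 0], [0, 0, 0], [0, 0, 0]]' --hand '[-1, -1, -1, -1, -1, -1, -1, -1]'

```text
time_s: 20.78
eef_pos: [561.3, 36.4, 203.9]
ee_rot: [0.611, -3.081, 0.001]
ft_force: [0.7, 0.4, -1.4]
grip_width: 35.7
gripper_force: 61.0
```

Request:
play_rows --dp '[[0, 0, 0], [0, 0, 0]]' --dr '[[0, 0, 0], [0, 0, 0]]' --hand '[-1, -1]'

```text
time_s: 21.02
eef_pos: [561.5, 40.0, 204.1]
ee_rot: [0.619, -3.08, -0.0]
ft_force: [-0.0, 0.0, -1.3]
grip_width: 35.5
gripper_force: 61.0
```

```bash
python3 ring.py
python3 - <<'E'
from h import *
im,c=snap("side","side_r.png"); hsv=cv2.cvtColor(im,cv2.COLOR_RGB2HSV); e,r=tool(); M=r.as_matrix()
rc=e-M[:,0]*19; rc[2]=e[2]-100
print("side: ring px",proj(c,rc),"stub top",proj(c,(578.7,46,77)),"bar",proj(c,e+[0,0,-45]))
br=cv2.inRange(hsv,(12,70,60),(32,255,255))
x,y=proj(c,rc).astype(int)
n,l,st,ce=cv2.connectedComponentsWithStats(br[y-50:y+60,x-50:x+50])
for i in range(1,n):
    if st[i,4]>8: print("brass",st[i]+[x-50,y-50,0,0,0],ce[i]+[x-50,y-50])
a=np.vstack([np.round([hsv[v,x-25:x+26:2,k] for k in (0,1,2)]) for v in (y,)]); print(a.tolist())
E
```

```text
[561.531834    39.97873144 204.07552675] [-0.03210434  0.04382784 -1.28014146] 35.549333025025504 21.025
handle top [ 235  305   26   47 1101] [  0.9 -13.8 -35. ]
handle top [ 312  305   26   47 1091] [  0.9  12.7 -35. ]
brass [ 263    0  165   85 6421] [347.1  30.6]
brass [284 162  10  16 133] [288.4 169.3]
brass [238 197  13  18 162] [244.4 205.8]
brass [319 204  13  18 157] [324.9 212.5]
brass [ 244  327   53   53 1915] [273.8 354.9]
brass [395 384  24  31 437] [403.8 399.5]
ring nominal [579.1  47.2 104.1] px [286.7 236.5] far edge px [286.7 257.5]
dp(before turn) [ 0.014 -0.016 -0.   ] dp(after turn) [ 0.013 -0.016  0.   ] dr [ 0.001 -0.001  0.014]
side: ring px [277.22151338 205.48700646] stub top [277.24105502 216.02071693] bar [269.67299533 186.70442593]
brass [302 174  25  10 222] [314.50900901 178.20720721]
brass [324 190   3  26  68] [325.11764706 203.55882353]
brass [274 201  12  13  59] [279.72881356 207.08474576]
brass [266 203   5   5  15] [268.2        205.06666667]
brass [267 217   4   5  17] [268.23529412 218.94117647]
brass [289 220   5  12  35] [291.11428571 224.45714286]
brass [261 232   4  12  37] [262.83783784 236.83783784]
brass [284 234   5  13  43] [286.04651163 239.44186047]
[[73, 73, 74, 69, 72, 76, 72, 19, 20, 20, 10, 15, 72, 72, 68, 26, 20, 28, 72, 69, 71, 76, 72, 73, 70, 71], [33, 30, 31, 35, 32, 27, 28, 61, 113, 79, 14, 9, 28, 27, 31, 51, 110, 46, 32, 28, 33, 31, 32, 29, 31, 29], [123, 121, 124, 118, 120, 121, 117, 113, 163, 136, 110, 113, 119, 121, 122, 121, 162, 132, 121, 120, 122, 123, 119, 122, 122, 122]]
```

Run:
```python
from h import *
e,r=tool(); M=r.as_matrix()
c=imaging.get_calibration("side"); im=cv2.imread("pics/side_r.png")[:,:,::-1].copy(); hsv=cv2.cvtColor(im,cv2.COLOR_RGB2HSV)
m=(cv2.inRange(hsv,(0,130,50),(8,255,255))|cv2.inRange(hsv,(172,130,50),(180,255,255)))
n,l,st,ce=cv2.connectedComponentsWithStats(m[190:280,230:330])
for i in range(1,n):
    if st[i,4]>20: print("red",st[i]+[230,190,0,0,0])
t=np.linspace(0,2*np.pi,90)
def box(p,R_,z): 
    q=np.array([proj(c,(p[0]+R_*np.cos(a),p[1]+R_*np.sin(a),zz)) for a in t for zz in z]); return q.min(0).round(1),q.max(0).round(1)
print("disc pred",box((578.7,46),29,(38,48)))
rc=e-M[:,0]*19; rc[2]=e[2]-100
print("ring pred",box(rc,17,(rc[2]-1.5,rc[2]+1.5)))
print("bar ends pred",[proj(c,e+M[:,1]*s*40+[0,0,-45]).round(1) for s in(-1,1)])
for y in range(199,218): print(y,' '.join(f"{hsv[y,x,0]:3d}/{hsv[y,x,1]:3d}" for x in range(262,292)))
c=imaging.get_calibration("wrist"); im=cv2.imread("pics/ring.png")[:,:,::-1]
for x in (262,312): print(x,im[215:300,x].mean(1).astype(int).tolist())
print("bar top far/near edge pred rows",[proj(c,e-M[:,0]*s+[0,0,-41]).round(1) for s in (8,-8)],"bot near",proj(c,e+M[:,0]*8+[0,0,-49]).round(1))
```

```text
red [265 223  26  15 172]
disc pred (array([264.2, 218.7]), array([290.4, 238.4]))
ring pred (array([269.3, 200.4]), array([285.2, 210.7]))
bar ends pred [array([281.8, 195.3]), array([258.3, 178.6])]
199  70/ 31  72/ 28  67/ 20  15/  9  15/ 14  12/ 12  30/  7  63/ 22  64/ 18   5/ 14   9/ 15   5/ 13  30/  9  64/ 18  63/ 24  63/ 25  65/ 24  68/ 27  69/ 28  71/ 30  70/ 32  70/ 32  70/ 31  72/ 32  73/ 33  70/ 31  72/ 31  71/ 34  68/ 31  66/ 31
200  73/ 33  70/ 26  60/ 11  23/  9  10/ 14  23/ 10  50/ 14  68/ 24  64/ 15  30/  9   9/ 16   5/ 13  15/ 22  24/ 40  25/ 46  24/ 47  26/ 44  35/ 38  47/ 33  53/ 25  65/ 25  69/ 34  69/ 28  72/ 36  69/ 29  74/ 35  69/ 30  73/ 33  69/ 29  70/ 32
201  72/ 27  71/ 24  49/ 18  15/  9  11/ 19  18/ 12  48/ 12  51/ 21  41/ 23  20/ 19  15/ 18   6/ 21  17/ 37  21/ 83  21/ 99  21/100  20/100  22/ 80  26/ 64  27/ 56  35/ 36  62/ 29  71/ 29  73/ 30  69/ 34  75/ 33  74/ 32  71/ 33  70/ 32  71/ 36
202  71/ 29  72/ 28  55/ 13  10/ 14   0/  9   5/ 14  30/ 20  27/ 43  24/ 56  18/ 36   8/ 18  11/ 17   9/ 28  20/ 72  21/ 91  20/ 95  20/ 99  21/106  21/104  21/ 98  23
[... 3832 characters left out ...]
, 96, 95, 95, 94, 98, 80, 60, 57, 57, 58, 59, 58, 59, 59, 58, 59, 59, 60, 60, 59, 59, 58, 60, 60, 60, 59, 60, 59, 59, 59, 60, 60, 59, 60, 60, 60, 61, 60, 61, 60, 60, 60, 60, 60, 60, 61, 61, 60, 60, 59, 59, 59, 60, 59, 57, 58, 58, 58, 59, 58, 58, 57, 59]
312 [91, 90, 90, 91, 91, 91, 91, 90, 90, 90, 89, 64, 53, 55, 55, 71, 95, 96, 97, 97, 98, 97, 95, 95, 95, 96, 95, 77, 58, 56, 56, 56, 57, 56, 56, 57, 56, 57, 56, 57, 58, 57, 57, 57, 56, 55, 56, 56, 56, 56, 56, 56, 55, 56, 54, 55, 55, 57, 55, 54, 55, 56, 55, 54, 54, 54, 54, 55, 56, 53, 54, 55, 54, 53, 54, 55, 54, 54, 54, 54, 53, 55, 54, 53, 53]
bar top far/near edge pred rows [array([287.1, 257. ]), array([287.1, 230.4])] bot near [287.  225.5]
```

Request:
play_rows --dp '[[0.012, -0.014, 0.1], [0, 0, 0.15], [0, 0, 0.1], [0, 0, 0.03], [0, 0, 0], [0, 0, 0]]' --dr '[[0, 0, 0], [0, 0, 0], [0, 0, 0], [0, 0, 0], [0, 0, 0], [0, 0, 0]]' --hand '[-1, -1, -1, -1, -1, -1]'

```text
time_s: 21.88
eef_pos: [561.5, 38.1, 181.6]
ee_rot: [-0.617, 3.08, -0.0]
ft_force: [-0.7, 0.3, -1.1]
grip_width: 35.7
gripper_force: 61.0
```

```bash
cat > side.py <<'E'
from h import *
E=[]
for i in range(3):
    im,c=snap("side"); E.append(bot.observe()["eef_pos"])
e=np.mean(E,0); M=tool()[1].as_matrix(); s=bot.observe(); print(np.round(E,2).tolist(),s["ft_force"].round(1),s["grip_width"],s["time_s"])
hsv=cv2.cvtColor(im,cv2.COLOR_RGB2HSV)
rc=e-M[:,0]*19; rc[2]=e[2]-100; v=proj(c,rc); print("nominal ring",rc.round(2),"px",v.round(1),"groove px",proj(c,(578.7,46,rc[2])).round(1))
y0,x0=int(v[1]),int(v[0])
for y in range(y0-9,y0+13): print(y,' '.join("#" if (14<hsv[y,x,0]<30 and hsv[y,x,1]>62) else ("R" if (hsv[y,x,0]<9 or hsv[y,x,0]>170) and hsv[y,x,1]>120 else ("o" if hsv[y,x,1]<20 and hsv[y,x,2]>150 else ("." if hsv[y,x,1]>24 else "-"))) for x in range(x0-17,x0+18)), x0-17)
E
python3 side.py
```

```text
[[561.48, 38.05, 181.62], [561.43, 38.05, 181.6], [561.4, 38.04, 181.57]] [-0.  -0.2 -1.5] 35.661660433022426 22.025
nominal ring [578.97  45.36  81.6 ] px [277.4 214.5] groove px [277.2 214.3]
205 . . . . - - - - - - - - - - - - - - - - - - - - - . . . . . . . . . . 260
206 . . . . - - - - - - - - - - - - - - - - - - - - . . . . . . . . . . . 260
207 . . . . - - - - - - - - - - - - . - - - - - - . . . . . . . . . . . . 260
208 . . . . - - - - - - - - - - - - - . . - . . . . . . . . . . . . . . . 260
209 . . . . - - - - - - - - - - - . . . . . . . . . . . . . . . . . . . . 260
210 . . . . - - - - - . . . - - . # # # # # # # . - . . . . . . . . . . . 260
211 . . . . - - - - - . # . . - . . # # # # # # # . . . . . . . . . . . . 260
212 . . . . - - - - . # # # . - - - - . . . # # # # . . . . . . . . . . . 260
213 . . . . - - - . # # # . - - - - - . . - . . # # # # . . . . . . . . . 260
214 . . . . . - . # # # # . - - - - - - - - - . . # # # . - . . . . . . . 260
215 . . . . . - # # # # # - - - - - o o o o - - - . # # # . . . . . . . . 260
216 . . . . . - . # # # . - - - - - o o o o o - - . # # # - . . . . . . . 260
217 . . . . . - . # # # . - - - - - o o o o o . . # # # . . . . . . . . . 260
218 . . . . . - . # # # # - - - - - o o o o . # # # # # . . . . . . . . . 260
219 . . . . . . . # # # # - - - . . . . . . # # # # # . . . . . . . . . . 260
220 . . . . . . . # # # . o - - # # # # # # # # . . - - - . - . # # # . . 260
221 . . . . . . - # . . . o o - # # # # # # # . - o o . . - . # # # # # . 260
222 . . . . . . . . R . . o o . # # # . . . . - - o o . . . . # # # # # - 260
223 . . . . . . . R R . . o o - - . . - - - - - - o o . R R . # # # # # - 260
224 . . . . . . . R R . . o o o - - - - - - - - o o o . R R R R # # # . . 260
225 . . . . . . R R R R . o o o o o - - - o o o o o . . R R R R . # # - . 260
226 . . . . . R R R R R . - - o o o o o o o o o o - . . R R R R . # # - . 260
```

Request:
play_rows --dp '[[0, 0, 0.04], [0, 0, 0.04], [0, 0, 0.04], [0, 0, 0.02], [0, 0, 0]]' --dr '[[0, 0, 0], [0, 0, 0], [0, 0, 0], [0, 0, 0], [0, 0, 0]]' --hand '[-1, -1, -1, -1, -1]'

```text
time_s: 22.65
eef_pos: [561.3, 38.0, 172.9]
ee_rot: [0.617, -3.08, 0.0]
ft_force: [0.8, -0.5, -2.5]
grip_width: 35.9
gripper_force: 61.0
```

```bash
python3 side.py
```

```text
[[561.34, 38.04, 172.99], [561.36, 38.1, 173.04], [561.36, 38.07, 173.04]] [-0.2 -0.1 -2.1] 35.63115306285799 22.8
nominal ring [578.89  45.39  73.02] px [277.4 217.6] groove px [277.3 217.5]
208 . . . . - - - - - - - - - - - - - - - . - - - - - . . . . . . . . . . 260
209 . . . . - - - - - - - - - - - - - - - - - - - - . . . . . . . . . . . 260
210 . . . . - - - - - - - - - - - - - - - - - - . . . . . . . . . . . . . 260
211 . . . . - - - - - - - - - - - - - - - . - . . . . . . . . . . . . . . 260
212 . . . . - - - - - - - - - - - . . . # . . . . . . . . . . . . . . . . 260
213 . . . . - - - - - - - - - - . # # # # # # . . - . . . . . . . . . . . 260
214 . . . . - - - - - . . . - - . . . . # # # # # . . . . . . . . . . . . 260
215 . . . . - - - - . # # # . - - - o o o - . # # # . . . . . . . . . . . 260
216 . . . . . - - . # # # # . - - - o o o o o . # # # . . . . . . . . . . 260
217 . . . . . . . # # # # . - - - - o o o o o o . # # # . - . . . . . . . 260
218 . . . . . - # # # # # . - - - - o o o o o o - . # # # - . . . . . . . 260
219 . . . . . - # # # # # - - - - - o o o o o o - - # # # . . - . . . - . 260
220 . . . . . - . # # # . - - - - - - o o o - . . . # # . . . . # # # . . 260
221 . . . . . . - . # . . o - - - - . - . . . # # # # # . - . # # # # # . 260
222 . . . . . . . . R . . o - - . # # # # # # # # # # . . . . # # # # # . 260
223 . . . . . . . R R . . o o - # # # # # # # # # . . . R R . . # # # # - 260
224 . . . . . . . R R . . o o - # # # # # . . . o o o . R R R . # # # . . 260
225 . . . . . . R R R R . o o - . . . - o o o o o o . . R R R R . # # - . 260
226 . . . . . R R R R R . - - o o o o o o o o o o - . . R R R R . # # - . 260
227 . . . . . R R R R R . . - - - - o o o o - - - - . R R R R R R # # - . 260
228 . . . . . R R R R R . . - - - - - - - - - - - . . R R R R R R # # - . 260
229 . . . . . R R R R R R . . - - - - - - - - - . . . R R R R R R # # - . 260
```

Request:
play_rows --dp '[[0, 0, 0.03], [0, 0, 0.03], [0, 0, 0.03], [0, 0, 0], [0, 0, 0]]' --dr '[[0, 0, 0], [0, 0, 0], [0, 0, 0], [0, 0, 0], [0, 0, 0]]' --hand '[-1, -1, -1, -1, -1]'

```text
time_s: 23.42
eef_pos: [561.3, 38.1, 167.6]
ee_rot: [0.617, -3.08, 0.0]
ft_force: [-0.6, -0.3, -2.6]
grip_width: 35.2
gripper_force: 61.0
```

```bash
python3 side.py
```

```text
[[561.36, 38.04, 167.65], [561.35, 38.05, 167.64], [561.34, 38.02, 167.65]] [ 0.8 -0.7 -1.6] 35.3344756946839 23.575
nominal ring [578.89  45.35  67.65] px [277.4 219.6] groove px [277.3 219.5]
210 . . . . - - - - - - - - - - - - - - - - - - - - - . . . . . . . . . . 260
211 . . . . - - - - - - - - - - - - - - - - - - - - . . . . . . . . . . . 260
212 . . . . - - - - - - - - - - - - - - - - - - - - . . . . . . . . . . . 260
213 . . . . - - - - - - - - - - - - - . - - - . . . . . . . . . . . . . . 260
214 . . . . - - - - - - - - - - - - - - - - - . . . . . . . . . . . . . . 260
215 . . . . - - - - - - - - - - - - o o o - - - . - . . . . . . . . . . . 260
216 . . . . - - - - - . . . - - - - o o o o o . . . . . . . . . . . . . . 260
217 . . . . - - - . . # # # . - - - o o o o o - . # . . . . . . . . . . . 260
218 . . . . . - - . # # # # - - - - o o o o o o . # # . . . . . . - . . . 260
219 . . . . . . . # # # # . - - - - o o o o o o - . # # . . . . . . . . . 260
220 . . . . . . . # # # # - - - - - o o o o - - o o # # # . . . # # # . . 260
221 . . . . . . . # # . . o - - - - - - - - - - - o # # # . . # # # # # . 260
222 . . . . . . . . R . . o - - - - - - - - . # . . # # . . . # # # # # . 260
223 . . . . . . . R R . . o o - - - . . . # # # # # # # R R . . # # # # - 260
224 . . . . . . . R R . . o o - . # # # # # # # # # # . R R R . # # # . . 260
225 . . . . . . R R R R . o o - . # # # # # # # # # . . R R R R . # # - . 260
226 . . . . . R R R R R . - - - # # # # # . . . . . . . R R R R . # # - . 260
227 . . . . . R R R R R . . - . # # . . . . - - - - . R R R R R R # # - . 260
228 . . . . . R R R R R . . - . . . . - - - - - - . . R R R R R R # # - . 260
229 . . . . . R R R R R R . . - - - - - - - - - . . . R R R R R R # # - . 260
230 . . . . . . R R R R R R . . . . - - - - . . . . R R R R R R . # # - . 260
231 . - . . . . R R R R R R R . . . . . . . . . R R R R R R R R . # # . . 260
```

Request:
play_rows --dp '[[0, 0, 0.012], [0, 0, 0.012], [0, 0, 0], [0, 0, 0]]' --dr '[[0, 0, 0], [0, 0, 0], [0, 0, 0], [0, 0, 0]]' --hand '[-1, -1, -1, -1]'

```text
time_s: 24.08
eef_pos: [561.3, 38.1, 166.2]
ee_rot: [0.617, -3.08, 0.0]
ft_force: [-0.6, -0.4, -1.0]
grip_width: 35.7
gripper_force: 61.0
```

Request:
play_rows --dp '[[0, 0, 0.008], [0, 0, 0], [0, 0, 0]]' --dr '[[0, 0, 0], [0, 0, 0], [0, 0, 0]]' --hand '[-1, -1, -1]'

```text
time_s: 24.45
eef_pos: [561.3, 38.0, 165.7]
ee_rot: [0.617, -3.08, 0.0]
ft_force: [0.2, 0.2, -1.7]
grip_width: 35.3
gripper_force: 61.0
```

Request:
play_rows --dp '[[0, 0, 0.01], [0, 0, 0], [0, 0, 0]]' --dr '[[0, 0, 0], [0, 0, 0], [0, 0, 0]]' --hand '[-1, -1, -1]'

```text
time_s: 24.82
eef_pos: [561.3, 38.0, 165.1]
ee_rot: [0.617, -3.08, 0.0]
ft_force: [0.2, 0.5, -1.7]
grip_width: 35.1
gripper_force: 61.0
```

Request:
play_rows --dp '[[0, 0, 0.01], [0, 0, 0], [0, 0, 0]]' --dr '[[0, 0, 0], [0, 0, 0], [0, 0, 0]]' --hand '[-1, -1, -1]'

```text
time_s: 25.2
eef_pos: [561.3, 38.1, 164.5]
ee_rot: [0.617, -3.08, -0.0]
ft_force: [-0.6, 0.7, -1.5]
grip_width: 35.5
gripper_force: 61.0
```

Request:
play_rows --dp '[[0, 0, 0.01], [0, 0, 0], [0, 0, 0]]' --dr '[[0, 0, 0], [0, 0, 0], [0, 0, 0]]' --hand '[-1, -1, -1]'

```text
time_s: 25.58
eef_pos: [561.3, 38.0, 163.9]
ee_rot: [0.617, -3.08, 0.0]
ft_force: [0.3, -0.1, -2.1]
grip_width: 35.4
gripper_force: 61.0
```

Request:
play_rows --dp '[[0, 0, 0.01], [0, 0, 0], [0, 0, 0]]' --dr '[[0, 0, 0], [0, 0, 0], [0, 0, 0]]' --hand '[-1, -1, -1]'

```text
time_s: 25.95
eef_pos: [561.5, 38.1, 163.7]
ee_rot: [-0.617, 3.08, -0.0]
ft_force: [-2.1, -0.6, 6.0]
grip_width: 35.3
gripper_force: 62.0
```

Request:
play_rows --dp '[[0, 0, -0.03], [0, 0, -0.02], [-0.004, 0.012, 0], [0, 0, 0], [0, 0, 0], [0, 0, 0]]' --dr '[[0, 0, 0], [0, 0, 0], [0, 0, 0], [0, 0, 0], [0, 0, 0], [0, 0, 0]]' --hand '[-1, -1, -1, -1, -1, -1]'

```text
time_s: 26.7
eef_pos: [561.2, 38.8, 166.2]
ee_rot: [0.617, -3.08, 0.0]
ft_force: [1.0, -0.0, -0.9]
grip_width: 35.7
gripper_force: 61.0
```

```bash
python3 side.py
```

```text
[[561.25, 38.79, 166.25], [561.28, 38.78, 166.27], [561.26, 38.82, 166.26]] [ 0.1  0.2 -0.4] 35.59730975510633 26.85
nominal ring [578.8   46.11  66.26] px [277.3 219.9] groove px [277.3 220. ]
210 . . . . - - - - - - - - - - - - - - - - - - - - - . . . . . . . . . . 260
211 . . . . - - - - - - - - - - - - - - - - - - - - - . . . . . . . . . . 260
212 . . . . - - - - - - - - - - - - - - - - - - - - . . . . . . . . . . . 260
213 . . . . - - - - - - - - - - - - - - - - - - . . . . . . . . . . . . . 260
214 . . . . - - - - - - - - - - - - - - - - . . . . . . . . . . . . . . . 260
215 . . . . - - - - - - - - - - - - o o o o - - - . . . . . . . . . . . . 260
216 . . . . - - - - . . . . - - - - o o o o o - - . . . . . . . . . . . . 260
217 . . . . - - - . # # # # . - - - o o o o o o . . . . . . . . . . . . . 260
218 . . . . . - - . # # # # . - - - o o o o o - . # # . . . . . . . . . . 260
219 . . . . . - . # # # # . - - - - o o o o o o . # # # . . . - . . . . . 260
220 . . . . . . . # # # # - - - - - o o o o - - - . # # . - . . # # # . . 260
221 . . . . . . . # # . . - - - - - - - - - - - - . . # # . . # # # # # . 260
222 . . . . . . . . R . . o - - - - - - - - . . . . # # . . . # # # # # . 260
223 . . . . . . . R R . . o - - - - . . . . # # # # # # R R . . # # # # - 260
224 . . . . . . . R R . . o o - . # # # # # # # # # # . R R R . # # # . . 260
225 . . . . . . R R R R . o o - . # # # # # # # # # . R R R R R . # # - . 260
226 . . . . . . R R R R . - - - # # # # # # # . . . . . R R R R . # # - . 260
227 . . . . . R R R R R . . - . # # # . . . . . - - . . R R R R R # # - . 260
228 . . . . . R R R R R . . - . . . . - - - - - - . . R R R R R R # # - . 260
229 . . . . . R R R R R R . . - . - - - - - - - - . . R R R R R R # # - . 260
230 . . . . . . R R R R R R . . . . - - - - . . . . R R R R R R . # # - . 260
231 . - . . . . R R R R R R R . . . . . . . . . R R R R R R R R . # # . . 260
```

```bash
python3 -c "
from workcell import bot
print(bot.job_done())"
```

```text
the job is handed in; nothing more can be done
None
```

The job is handed in, but no verdict came back. By my readings the spacer and pulley are seated on the stub, and the pliers are held squeezed with the circlip at about 66 mm, centred to within roughly 1 mm and with no contact force.

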